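Last jar on the drying rack, air to half

ROBOT

A 6-joint arm with a two-finger parallel gripper is mounted at the origin on the work surface. World frame = base frame: x ahead of the robot, y to its left, z up, the work surface at z = 0. Lengths are in m, angles in rad, forces in N, time in s.
With the tool pointing down it reaches from about 0.35 to 0.875 m from the base axis. Payload 15.5 kg.
Tool frame: the origin (TCP) lies on the front face of the gripper's body, between the roots of the fingers; the fingertips stand 73 mm ahead of it and the grasp point (between the pads) lies 54 mm ahead of it; z points along the fingers, x is the direction in which the jaws open and shut, and the axes are right-handed (so a half turn about z gives the same grasp; the last joint's range is limited). The gripper opens to 85 mm and grips with 20 to 120 N. Pads are 22 mm wide; open, the fingers measure 114 mm over their backs; the gripper's body (76 mm by 85 mm) begins 54 mm behind the grasp point. The pads swing forward as they close: fully open they stand 13 mm farther back than shut.
Start: joints at [1.187, 0.494, 1.345, -0, 1.302, -0.096], TCP at [0.178, 0.599, 0.304] pointing down, gripper open.
Joint ranges: [-2.91, 2.91], [-0.82, 2.16], [0.22, 2.67], [-1.22, 4.37], [0.12, 2.79], [-3.08, 3.08]. Speed limits (rad/s): [1.89, 1.89, 2.57, 3.01, 3.01, 3.01].

INTERFACE

Orientations are given as a 3x3 rotation matrix whose columns are the frame's x, y, z axes.
In Python, from rig import ctrl, cams gives the robot as it stands. The module is installed in compiled form; this text tells all that it offers.
- The arm moves only by the tool play_rows, never from a script. Its argument "moves" is a list of rows, each an object of numbers: "dx", "dy", "dz": the shift along the world's x, y, z in cm; "twist": the turn about the world's z in rad. A call has 1 to 5 rows; each row shifts and turns the commanded pose from where the row before left it; what a row does not reach is not made up. A row lasts 1/8 s, in which the tool goes at most 62.5 mm and 10.7 degrees, less where a joint would pass 70% of its speed; a pose out of reach is approached as far as the arm can. A call with a gripper value outside its range is refused whole. "jaw" is the opening, from 0 (shut) to 1 (fully open), set as the call begins (left out, the last holds). The fingers move at their own pace and stop on an object; "newtons" is the grip in N (left out, the last holds). Time passes only in rows, so rows that do not move let the fingers close. It gives the time, the measured TCP pose, the force and the opening at its end, in the units of the state.
- ctrl.sense(): the state, without advancing time (a new reading comes with each control period).
- cams.snapshot(name): name is "side" or "top"; returns a dict with "color" (420x560x3 uint8, red, green, blue), "range_z" (420x560 float32, m along the optical axis (not along the pixel's ray), 0 where there is no reading), "fx", "fy", "cx", "cy" (pixels), "eye" and "orientation" of the camera in the world. Camera axes: x right, y up, looking along -z (the intrinsics and any distortion apply to the point x, -y, -z); pixel columns grow to the right and rows downward; lengths in m; the calibration is good to about 2 mm. A picture is of the moment at which its call begins.
- ctrl.job_done(): hands the job in, once; it reports no verdict.
The state is a dict: "time_s": time; "joints": joint angles; "joint_vel": joint speeds; "tau": joint torques, N m; "tool_pos": TCP position; "tool_rot": TCP orientation; "wrist_force": force on the tool from outside, world axes, zero at the start; "torque": the same for the moment, N m; "gripper_width": opening from 0.0 (shut) to 1.0 (fully open).
Only numpy, scipy, OpenCV 4.12 (cv2) and the standard library are available. Lean on these libraries where they do the work, as an engineer would, in place of code of your own. Each camera call takes 0.05 s, during which the arm holds its last target.

TASK

Gently hang the rinsed empty jar from the tray, mouth down, on the one free peg of the warm-air drying rack, all the way on so that its bottom rests on the peg's tip, and let go of it. Then open the air damper to half: set its red lever to the green 45-degree mark, midway between shut and fully open, and leave it there. Do not disturb the jars already drying or the closed jar.

Things in the scene. Friction and masses are not known exactly. Their poses are not given: they have to be found in the camera images.
- dryer: Jar drying rack, fixed: steel box 150 x 320 x 80 mm on legs, tilted 30 deg so its peg face looks up and to the front; top edge 170 mm above the table. Origin on the table under the box's middle; x to its back (front faces the robot), y along the box towards the duct, z up. From its +y end a 75 mm duct runs along y, axis 98 mm high, to a black fan (156 mm diameter, from y = 455 mm)
- peg_a_tip (a point): End of the peg farthest from the duct, taken by hung_right. The pegs stand in a row along the dryer's y, 110 mm apart
- peg_b_tip (a point): End of the middle peg, the free one, about 230 mm above the table. Pegs: 12 mm steel rods 112 mm long, square to the face, pointing up and forwards along (-0.5, 0, 0.866) of the dryer's frame; 20 mm rubber ball on the end (this point is its top); wire spacer cage at the foot, 40 mm across from 10 to 34 mm above the face, tapering to the rod at 56 mm
- peg_c_tip (a point): End of the peg nearest the duct (taken by the jar hung_left)
- jar: Rinsed empty clear glass jar standing mouth-down on the tray: 58 mm diameter, 100 mm tall, 3 mm wall, about 140 g; mouth 46 mm inside (neck 13 mm long), inside bottom 95 mm from the mouth. Origin: centre of the mouth; z from mouth to closed bottom (up at the start). Fully hung, the peg tip is at z = 95 mm; let go, it may sag to 36 deg from upright, tip 16 mm off its axis
- jar_bottom (a point): Centre of the outside of the jar's closed bottom, 100 mm from the mouth
- hung_left: Jar like the first, already hanging on peg c; same frame
- hung_right: Jar like the first, already hanging on peg a; same frame
- closed_jar: Filled glass jar with a green lid, standing upright on the same tray: 58 mm diameter, 100 mm tall. Origin under its foot. It stays where it is
- tray: Pale green tray, fixed, 260 x 170 mm (x, y), rim 16 mm high, inner floor 4 mm above the table. Origin under its centre. The two jars stand 120 mm apart along its x, either one nearer the robot
- damper (a joint): Damper lever angle, rad: 0 = shut (lever square to the duct, pointing to the dryer's front, -x), 1.571 = fully open (along the duct, pointing to the dryer's +y). Opens clockwise seen from above, stays where left, takes 2 to 3 N at the sleeve. The quadrant has black ticks every 15 deg; the 45 deg tick (0.785) is a broad green mark
- damper_pivot (a point): Point on the vertical axis of the lever, at the height of its sleeve's middle (171 mm above the table)
- lever_grip (a point): Middle of the lever's red sleeve, 131 mm out from the axis. The sleeve is 62 mm long along the lever, 16 mm wide and 24 mm high (159 to 183 mm above the table), free from above and on both sides; its bar runs inwards to the axis over the quadrant plate at 150 mm
Things that resemble listed ones, but are neither listed nor needed, are in the scene too. Leave any orange look-alike of the jar alone.

How it is judged:
On the way, in this order (a step that is already met when the one before it is completed fails the run):
1. the rinsed jar hangs on the free peg, fully on, let go and still (z of peg_b_tip in the frame of jar above 0.088 m and distance between peg_b_tip and jar_bottom below 0.03 m and contact force between the fingers and jar below 0.05 N and linear speed of jar below 0.02 m/s and angular speed of jar below 0.2 rad/s), for 0.3 s.
2. the damper lever stands at 45 degrees, within 4 (value of joint damper between 0.715 and 0.855 rad), for 0.3 s.
At the end, for the whole second after the job is handed in: the jar hangs on the middle peg with the tip within 7 mm of its inside bottom, released and still; the damper lever rests at 0.785 rad within 0.07 rad (45 degrees within 4) (all of step 2 and z of peg_b_tip in the frame of jar above 0.088 m and distance between peg_b_tip and jar_bottom below 0.03 m and linear speed of jar below 0.02 m/s and angular speed of jar below 0.2 rad/s and velocity of joint damper between -0.05 and 0.05 rad/s); the robot touches nothing.
It fails at once if a jar already drying is moved by more than 20 mm (distance of any of hung_left, hung_right from where it was at the start of the episode above 0.02 m).
It fails at once if the closed jar is moved by more than 20 mm (distance of closed_jar from where it was at the start of the episode above 0.02 m).
It fails at once if the rinsed jar is knocked or pressed against the rack with more than 40 N (contact force between jar and dryer above 40 N).
It also fails if it takes over 56 s, if anything falls off the work surface, if the arm or the gripper's body presses on something with over 40 N, if the wrist force passes 120 N, or if a joint passes its speed limit or range.

## Working session

There is one attempt and no reset: what is moved stays moved. The work goes in short steps, Python scripts to look and compute and a tool call to move; the robot and the scene stay as the last step left them, time stands still between calls to the robot, and variables do not carry over. Pictures are saved under pics/ and viewed, and the job is handed in when it is done.

Besides the shell and the picture viewer there is one more tool, called after "Emit:" as name(argument=value, ...), one argument or row to a line, values as JSON. play_rows: Moves the arm, as the interface text tells. Its arguments: {"type":"object","properties":{"moves":{"type":"array","items":{"type":"object","properties":{"dx":{"type":"number"},"dy":{"type":"number"},"dz":{"type":"number"},"twist":{"type":"number"}}}},"jaw":{"type":"number"},"newtons":{"type":"number"}},"required":["moves"]}

```bash
mkdir -p pics; ls; cat > h.py <<'E'
import numpy as np,cv2
from rig import ctrl,cams
def snap(n):
    s=cams.snapshot(n); np.savez(f'last_{n}.npz',**s); return s
def save(s,fn,crop=None,sc=1):
    im=s['color'][:,:,::-1]
    if crop: r0,r1,c0,c1=crop; im=im[r0:r1,c0:c1]
    cv2.imwrite('pics/'+fn,cv2.resize(im,None,fx=sc,fy=sc,interpolation=cv2.INTER_CUBIC))
def cloud(s):
    z=s['range_z']; v,u=np.mgrid[:z.shape[0],:z.shape[1]]
    P=np.stack([(u-s['cx'])/s['fx']*z,-(v-s['cy'])/s['fy']*z,-z],-1)
    return P@np.array(s['orientation']).T+np.array(s['eye'])
def load(n): return dict(np.load(f'last_{n}.npz'))
E
python3 - <<'E'
from h import *
for n in('top','side'):
    s=snap(n); save(s,n+'0.png',sc=1.4); print(n,{k:v for k,v in s.items() if k not in('color','range_z')})
print(ctrl.sense())
E
```

```text
pics
top {'fx': 443.20923569628496, 'fy': 443.20923569628496, 'cx': 279.6624816924251, 'cy': 208.94456871556324, 'eye': array([ 0.34262477, -0.05158582,  1.40324172]), 'orientation': array([[ 0.03053158,  0.99533612, -0.09150868],
       [-0.99949396,  0.03121956,  0.00609586],
       [ 0.00892429,  0.09127626,  0.99578562]])}
side {'fx': 403.79375295378657, 'fy': 403.79375295378657, 'cx': 275.34882588356834, 'cy': 212.06354633728648, 'eye': array([ 0.24077467, -0.67846784,  0.74156707]), 'orientation': array([[ 0.94476132,  0.19572688, -0.26290118],
       [-0.32711699,  0.61326021, -0.71896202],
       [ 0.02050664,  0.76524695,  0.64341012]])}
{'time_s': 0.1, 'joints': array([ 1.18648522e+00,  4.94142906e-01,  1.34607694e+00,  5.02804219e-05,
        1.30251132e+00, -9.54950524e-02]), 'joint_vel': array([-0.00016445, -0.00077718, -0.00250746, -0.00169681,  0.00053329,
       -0.00144812]), 'tau': array([ 1.74078432e-03, -8.83591747e+01, -3.84564185e+01,  2.99729900e-04,
        5.09775171e-03, -4.92451613e-05]), 'tool_pos': array([0.17789872, 0.59888678, 0.30334361]), 'tool_rot': array([[ 2.84830048e-01,  9.58577916e-01, -4.71797047e-04],
       [ 9.58577368e-01, -2.84830396e-01, -1.03728899e-03],
       [-1.12870446e-03, -1.56802898e-04, -9.99999351e-01]]), 'wrist_force': array([-0.78593933, -0.4357805 , -0.47450615]), 'torque': array([-0.03311001, -0.0037975 ,  0.00821632]), 'gripper_width': 0.9971993382089882}
```

View pics/top0.png

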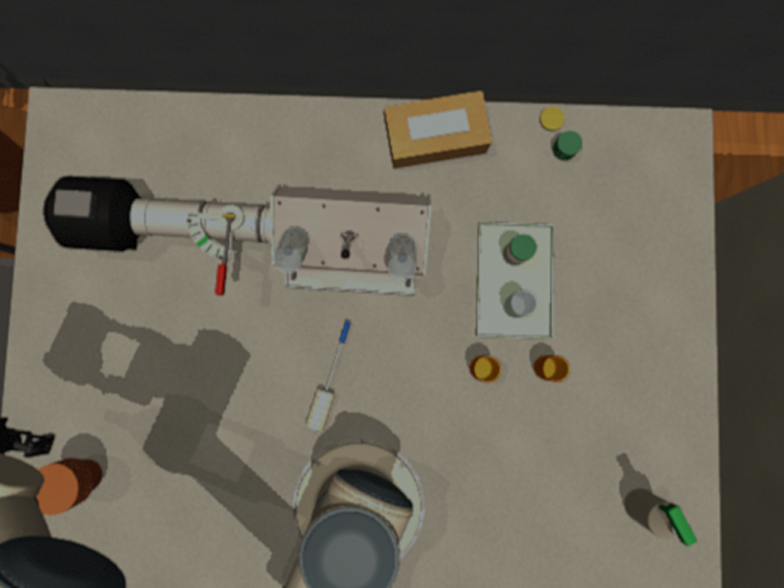

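View pics/side0.png

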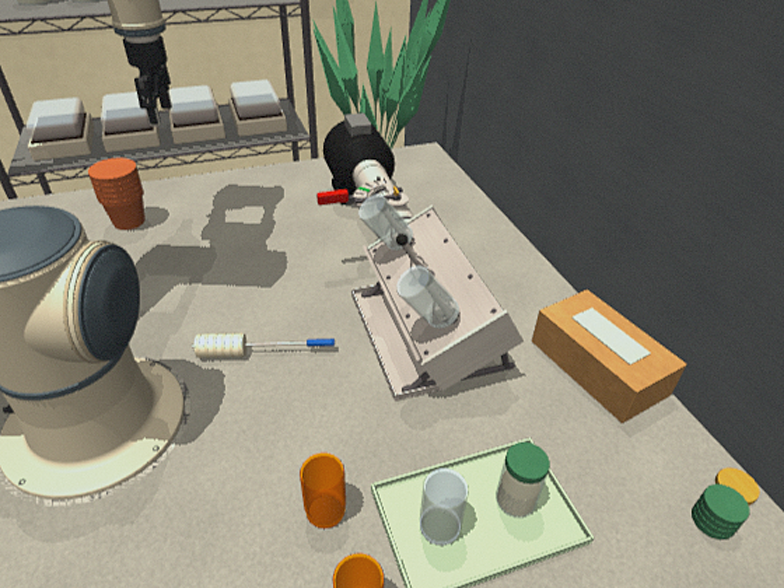

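```bash
python3 - <<'E'
from h import *
s=load('top'); save(s,'t1.png',(125,225,125,325),4); save(s,'t2.png',(140,260,320,420),5)
s=load('side'); save(s,'s1.png',(120,290,220,390),4.4);save(s,'s2.png',(300,420,250,430),4.4)
E
```

```text
(no output)
```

View pics/t1.png

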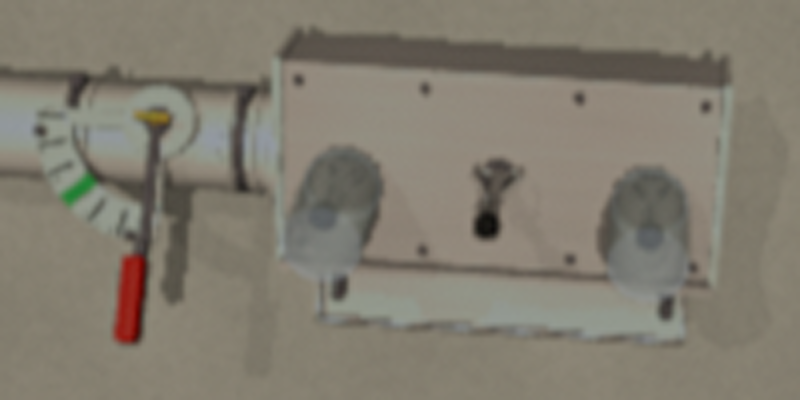

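View pics/t2.png

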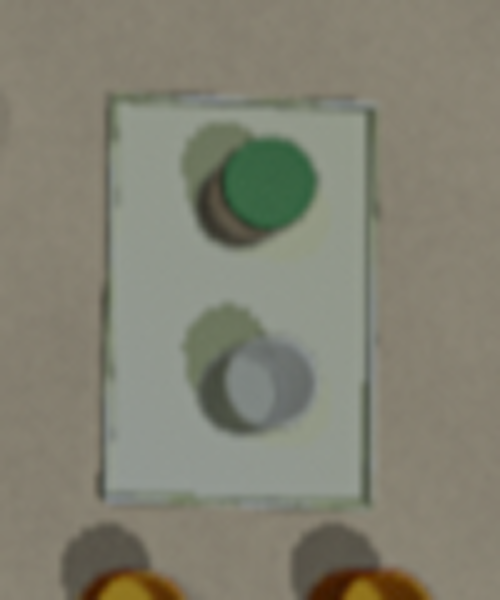

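View pics/s1.png

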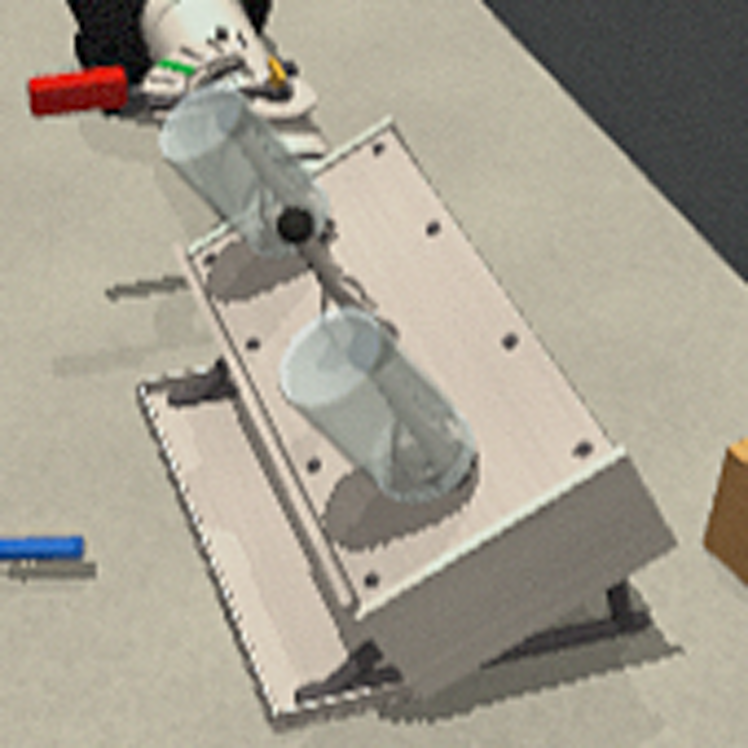

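View pics/s2.png

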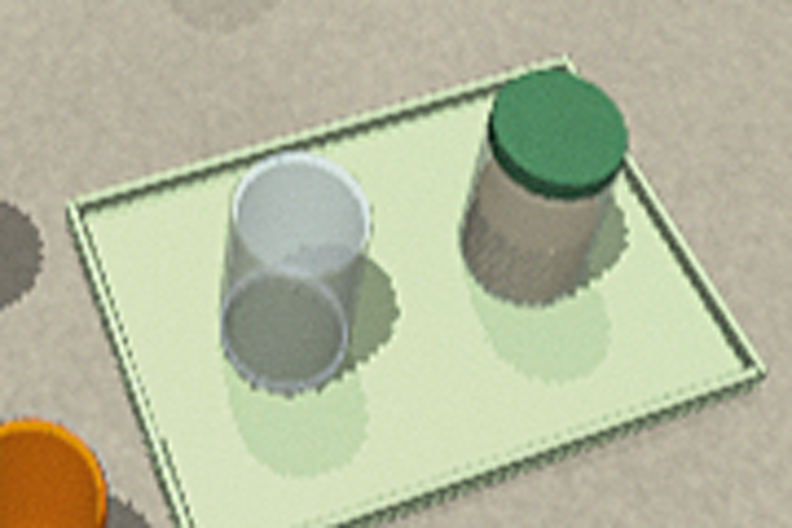

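```bash
cat >> h.py <<'E'
def ray(s,u,v):
    d=np.array([(u-s['cx'])/s['fx'],-(v-s['cy'])/s['fy'],-1.])
    return np.array(s['eye']),np.array(s['orientation'])@d
def onz(s,u,v,z):
    e,d=ray(s,u,v); return e+d*(z-e[2])/d[2]
def tri(s1,p1,s2,p2):
    e1,d1=ray(s1,*p1); e2,d2=ray(s2,*p2)
    t=np.linalg.lstsq(np.stack([d1,-d2],1),e2-e1,rcond=None)[0]
    a=e1+d1*t[0];b=e2+d2*t[1]; return (a+b)/2,np.linalg.norm(a-b)
def proj(s,P):
    c=(np.array(P)-s['eye'])@np.array(s['orientation'])
    return np.stack([s['cx']+s['fx']*c[...,0]/-c[...,2], s['cy']-s['fy']*c[...,1]/-c[...,2]],-1)
E
python3 - <<'E'
from h import *
np.set_printoptions(precision=4,suppress=True)
t=load('top');s=load('side')
print('jar',onz(t,374,216.2,.104),onz(s,318.7,349.3,.104),onz(s,314.6,375.3,.004))
print('lid',onz(t,373.8,176.4,.104), onz(s,250+560/4.4,300+130/4.4,.104))
print('ball',tri(t,(246.2,180.7),s,(286.9,171)))
# ball finer
for n,im,c in(('t',t,(246,181)),('s',s,(287,171))):
    g=im['color'].max(2); u,v=c; r=g[v-8:v+9,u-8:u+9]; m=r<45; vv,uu=np.nonzero(m); print(n,m.sum(),uu.mean()+u-8,vv.mean()+v-8)
print('pivot',onz(t,162.2,154.2,.165),'grip',onz(t,157.2,199.5,.183),'green',onz(t,144.5,172.2,.15))
C=cloud(t)
R=t['color'].astype(int); m=(R[...,0]>120)&(R[...,1]<60)&(R[...,2]<60)
p=C[m];p=p[(p[:,2]>.1)];print(len(p),p.mean(0),np.median(p,0),'z'); 
vv,uu=np.nonzero(m);q=np.array([onz(t,a,b,.183) for a,b in zip(uu,vv)]);k=(q[:,1]>.1)&(q[:,0]>.3);q=q[k];print(len(q),q.mean(0));w,V=np.linalg.eigh(np.cov(q[:,:2].T));print(V[:,1],np.ptp(q@np.r_[V[:,1],0]))
# face plane
reg=C[130:200,200:310].reshape(-1,3); reg=reg[(reg[:,2]>.08)&(reg[:,2]<.185)]
best=None;rng=np.random.default_rng(0)
for i in range(500):
    a=reg[rng.choice(len(reg),3,False)];n=np.cross(a[1]-a[0],a[2]-a[0]);n/=np.linalg.norm(n)+1e-12
    k=abs((reg-a[0])@n)<.003
    if best is None or k.sum()>best.sum():best=k
f=reg[best];c=f.mean(0);n=np.linalg.svd(f-c,full_matrices=False)[2][2];n*=np.sign(n[2]);print('face',c,n,best.mean(),f.min(0),f.max(0))
for r,cc in((160,246),(176,357),(216,374)):print(C[r,cc])
E
```

```text
jar [ 0.4493 -0.3379  0.104 ] [ 0.4514 -0.3422  0.104 ] [ 0.4546 -0.3377  0.004 ]
lid [ 0.5678 -0.336   0.104 ] [ 0.5699 -0.3393  0.104 ]
ball (array([0.5256, 0.0334, 0.2206]), np.float64(0.0016119480564202291))
t 25 246.2 180.76
s 39 286.56410256410254 171.07692307692307
pivot [0.6015 0.278  0.165 ] grip [0.4703 0.28   0.183 ] green [0.5509 0.3295 0.15  ]
92 [0.4694 0.2778 0.1959] [0.4718 0.2811 0.1828] z
92 [0.4707 0.2813 0.183 ]
[-0.9985  0.0542] 0.05876274604252313
face [0.585  0.023  0.1385] [-0.4992  0.0186  0.8663] 0.5926699582225599 [ 0.5033 -0.132   0.0928] [0.6462 0.1764 0.1746]
[0.5968 0.042  0.1439]
[ 0.5855 -0.3049 -0.0005]
[ 0.4498 -0.3376  0.1054]
```

Emit:
play_rows(
  moves=[
    {"dx": 2.8, "dy": -5, "dz": 1, "twist": 0.05},
    {"dx": 2.8, "dy": -5, "dz": 1, "twist": 0.05},
    {"dx": 2.8, "dy": -5, "dz": 1, "twist": 0.05},
    {"dx": 2.8, "dy": -5, "dz": 1, "twist": 0.05},
    {"dx": 2.8, "dy": -5, "dz": 1, "twist": 0.05},
  ],
  jaw=1,
  newtons=20,
)

```text
time_s: 0.72
tool_pos: [0.3185, 0.3474, 0.3541]
tool_rot: [[0.037, 0.999, -0.0], [0.999, -0.037, -0.0], [-0.0, -0.0, -1.0]]
wrist_force: [1.1, 0.3, 0.9]
gripper_width: 1.001
```

Emit:
play_rows(
  moves=[
    {"dx": 2.8, "dy": -5},
    {"dx": 2.8, "dy": -5},
    {"dx": 2.0, "dy": -5.5},
    {"dx": 0.7, "dy": -5.7},
    {"dy": -5.7},
  ],
)

```text
schema error: expected keys dx, dy, dz, twist
```

Emit:
play_rows(
  moves=[
    {"dy": -5.7},
    {"dy": -5.7},
    {"dy": -5.7},
    {"dy": -5.7},
    {"dy": -5.7},
  ],
)

```text
schema error: expected keys dx, dy, dz, twist
```

Emit:
play_rows(
  moves=[
    {"dx": 2.8, "dy": -5, "dz": 0, "twist": 0},
    {"dx": 2.8, "dy": -5, "dz": 0, "twist": 0},
    {"dx": 2.8, "dy": -5, "dz": 0, "twist": 0},
    {"dx": 0.7, "dy": -5.7, "dz": 0, "twist": 0},
    {"dx": 0, "dy": -5.7, "dz": 0, "twist": 0},
  ],
)

```text
time_s: 1.35
tool_pos: [0.4092, 0.0833, 0.3537]
tool_rot: [[0.039, 0.999, -0.0], [0.999, -0.039, -0.0], [-0.0, -0.0, -1.0]]
wrist_force: [1.7, -0.4, 0.0]
gripper_width: 1.001
```

Emit:
play_rows(
  moves=[
    {"dx": 0, "dy": -5.7, "dz": 0, "twist": 0},
    {"dx": 0, "dy": -5.7, "dz": 0, "twist": 0},
    {"dx": 0, "dy": -5.7, "dz": 0, "twist": 0},
    {"dx": 0, "dy": -5.7, "dz": 0, "twist": 0},
    {"dx": 0, "dy": -5.7, "dz": 0, "twist": 0},
  ],
)

```text
time_s: 1.98
tool_pos: [0.4085, -0.2018, 0.3538]
tool_rot: [[0.039, 0.999, 0.0], [0.999, -0.039, 0.0], [0.0, 0.0, -1.0]]
wrist_force: [1.7, 0.3, 1.0]
gripper_width: 1.001
```

Emit:
play_rows(
  moves=[
    {"dx": 1, "dy": -5, "dz": -2, "twist": 0},
    {"dx": 1, "dy": -5, "dz": -2, "twist": 0},
    {"dx": 1, "dy": -3, "dz": -2, "twist": 0},
    {"dx": 0, "dy": 0, "dz": 0, "twist": 0},
  ],
)

```text
time_s: 2.48
tool_pos: [0.4387, -0.3313, 0.2919]
tool_rot: [[0.041, 0.999, -0.002], [0.999, -0.041, 0.002], [0.002, -0.002, -1.0]]
wrist_force: [-0.0, 1.5, -0.6]
gripper_width: 1.001
```

Emit:
play_rows(
  moves=[
    {"dx": 1.2, "dy": -0.8, "dz": -3, "twist": 0},
    {"dx": 0, "dy": 0, "dz": -4, "twist": 0},
    {"dx": 0, "dy": 0, "dz": 0, "twist": 0},
  ],
)

```text
time_s: 2.85
tool_pos: [0.45, -0.3363, 0.2223]
tool_rot: [[0.038, 0.999, -0.004], [0.999, -0.038, 0.003], [0.003, -0.004, -1.0]]
wrist_force: [0.2, 0.1, 0.5]
gripper_width: 1.003
```

```bash
python3 - <<'E'
from h import *
s=snap('side'); save(s,'s3.png',(230,420,210,430),3.6)
s=snap('top'); save(s,'t3.png',(140,260,300,440),5)
print(ctrl.sense()['tool_pos'])
E
```

```text
[ 0.4511474  -0.33755461  0.2250914 ]
```

View pics/s3.png

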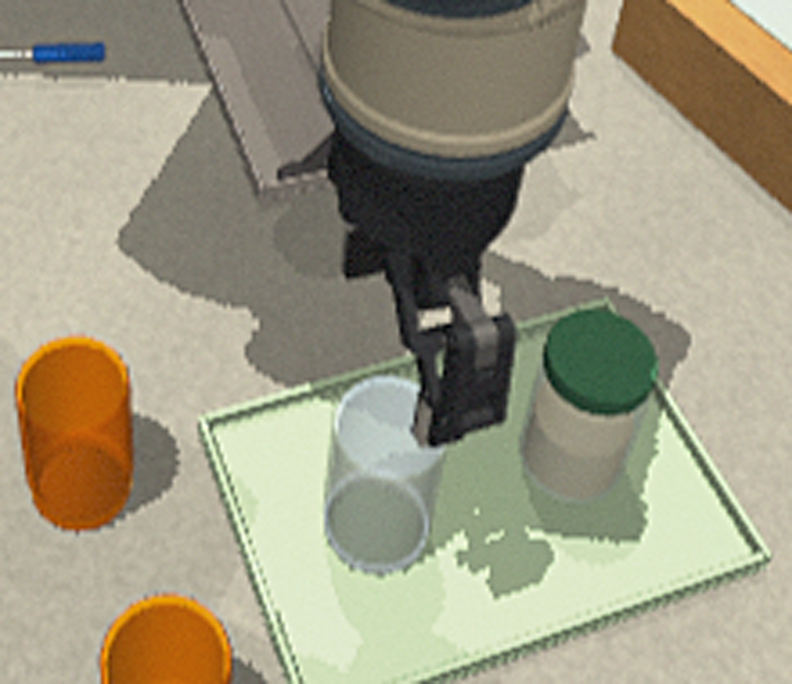

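View pics/t3.png

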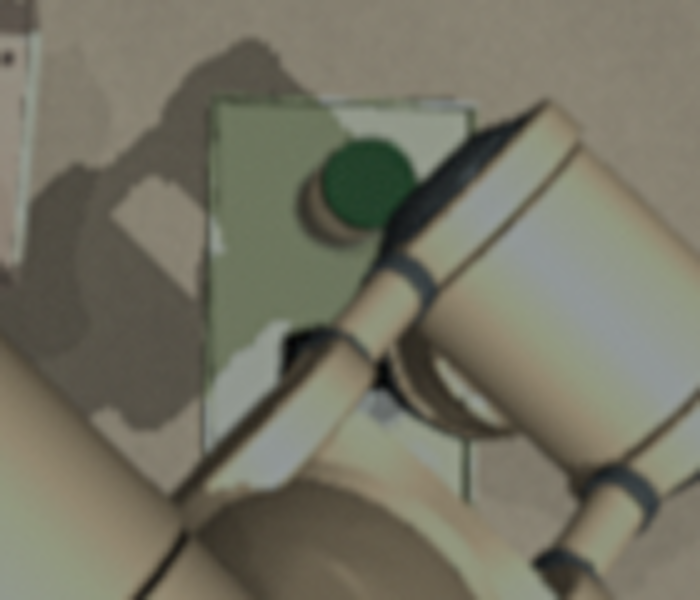

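```bash
python3 - <<'E'
from h import *
s=load('side')
for P in ((.451,-.3375-.0425,.165),(.451,-.3375+.0425,.165)): print((proj(s,np.array(P))-[210,230])*3.6)
E
```

```text
[437.49742683 427.74558769]
[362.3079768  276.93230705]
```

Emit:
play_rows(
  moves=[
    {"dx": 0, "dy": -0.1, "dz": -3, "twist": 0},
    {"dx": 0, "dy": 0, "dz": -3, "twist": 0},
    {"dx": 0, "dy": 0, "dz": -2.2, "twist": 0},
    {"dx": 0, "dy": 0, "dz": -1, "twist": 0},
    {"dx": 0, "dy": 0, "dz": 0, "twist": 0},
  ],
)

```text
time_s: 3.58
tool_pos: [0.4513, -0.3391, 0.1327]
tool_rot: [[0.039, 0.999, 0.001], [0.999, -0.039, -0.001], [-0.001, 0.001, -1.0]]
wrist_force: [-0.1, 0.7, -0.2]
gripper_width: 1.0
```

Emit:
play_rows(
  moves=[
    {"dx": 0, "dy": 0, "dz": 0, "twist": 0},
    {"dx": 0, "dy": 0, "dz": 0, "twist": 0},
    {"dx": 0, "dy": 0, "dz": 0, "twist": 0},
    {"dx": 0, "dy": 0, "dz": 0, "twist": 0},
  ],
  jaw=0.5,
  newtons=20,
)

```text
time_s: 4.08
tool_pos: [0.4514, -0.3392, 0.133]
tool_rot: [[0.039, 0.999, 0.001], [0.999, -0.039, -0.001], [-0.001, 0.001, -1.0]]
wrist_force: [-1.1, 1.5, 8.1]
gripper_width: 0.676
```

Emit:
play_rows(
  moves=[
    {"dx": 0, "dy": 0, "dz": 0.5, "twist": 0},
    {"dx": 0, "dy": 0, "dz": 1.5, "twist": 0},
    {"dx": 0, "dy": 0, "dz": 3, "twist": 0},
    {"dx": 0, "dy": 0, "dz": 3, "twist": 0},
    {"dx": 0, "dy": 0, "dz": 0, "twist": 0},
  ],
)

```text
time_s: 4.7
tool_pos: [0.4518, -0.3396, 0.2148]
tool_rot: [[0.039, 0.999, 0.003], [0.999, -0.039, -0.003], [-0.003, 0.004, -1.0]]
wrist_force: [0.6, 0.2, -1.7]
gripper_width: 0.671
```

```bash
python3 - <<'E'
from h import *
s=snap('side'); save(s,'s4.png',(230,420,210,430),3.6)
q=ctrl.sense(); print(q['tool_pos'],q['wrist_force'],q['gripper_width'])
E
```

```text
[ 0.45129907 -0.33913655  0.21337267] [-0.07419895  0.38690638 -1.42260938] 0.6749602927714811
```

View pics/s4.png

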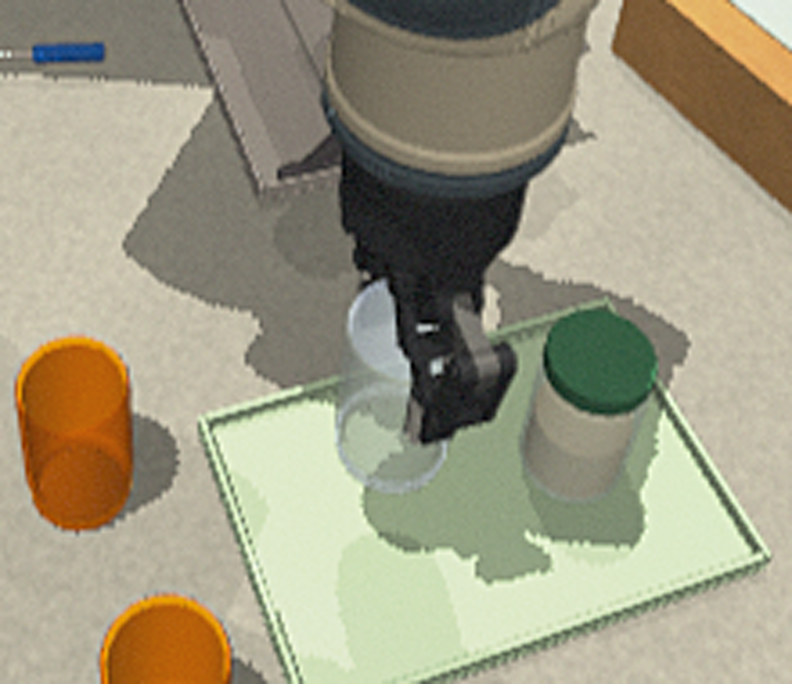

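```bash
python3 - <<'E'
from h import *
s=load('side')
for dz in (0,): print(onz(s,210+391/3.6-.4,230+438/3.6-.4,.0844))
# ring overlay
im=cv2.resize(s['color'][230:,210:430,::-1],None,fx=3.6,fy=3.6,interpolation=cv2.INTER_CUBIC)
a=np.linspace(0,6.283,60)
for z,r,col in((.0844,.027,(0,0,255)),(.1844,.029,(255,0,0))):
  for x,c in((.4513,col),):
    P=np.stack([x+r*np.cos(a),-.3392+r*np.sin(a),0*a+z],-1); p=((proj(s,P)-[210,230]+.5)*3.6).astype(int)
    cv2.polylines(im,[p],True,c,1)
cv2.imwrite('pics/o4.png',im)
E
```

```text
[ 0.45549618 -0.33514188  0.0844    ]
```

View pics/o4.png

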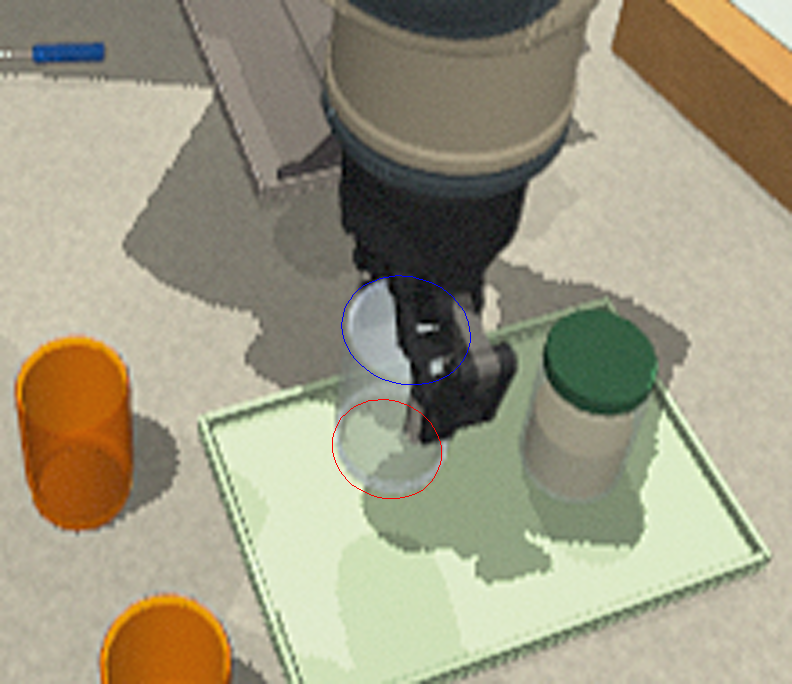

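Emit:
play_rows(
  moves=[
    {"dx": 0, "dy": 0, "dz": 4, "twist": 0},
    {"dx": 0, "dy": 1, "dz": 5, "twist": 0},
    {"dx": 0.5, "dy": 3, "dz": 4.5, "twist": 0},
    {"dx": 1, "dy": 4, "dz": 4, "twist": 0},
    {"dx": 1, "dy": 4.5, "dz": 3.2, "twist": 0},
  ],
)

```text
time_s: 5.38
tool_pos: [0.4759, -0.2128, 0.4199]
tool_rot: [[0.04, 0.999, -0.0], [0.999, -0.04, 0.0], [0.0, -0.0, -1.0]]
wrist_force: [0.7, -0.5, -2.3]
gripper_width: 0.671
```

Emit:
play_rows(
  moves=[
    {"dx": 1.5, "dy": 5, "dz": 0, "twist": 0},
    {"dx": 1.5, "dy": 5, "dz": 0, "twist": 0},
    {"dx": 1.5, "dy": 5, "dz": 0, "twist": 0},
    {"dx": 1, "dy": 4, "dz": 0, "twist": 0},
    {"dx": 0.5, "dy": 3, "dz": 0, "twist": 0},
  ],
)

```text
time_s: 6.0
tool_pos: [0.536, 0.0079, 0.418]
tool_rot: [[0.038, 0.999, -0.002], [0.999, -0.038, 0.0], [0.0, -0.002, -1.0]]
wrist_force: [0.3, -0.1, -1.3]
gripper_width: 0.67
```

Emit:
play_rows(
  moves=[
    {"dx": 0, "dy": 1.6, "dz": 0, "twist": 0},
    {"dx": 0, "dy": 1, "dz": 0, "twist": 0},
    {"dx": 0, "dy": 0, "dz": -2, "twist": 0},
    {"dx": 0, "dy": 0, "dz": 0, "twist": 0},
  ],
)

```text
time_s: 6.5
tool_pos: [0.5353, 0.0316, 0.3978]
tool_rot: [[0.039, 0.999, -0.003], [0.999, -0.039, -0.0], [-0.0, -0.003, -1.0]]
wrist_force: [0.2, -0.3, -2.4]
gripper_width: 0.672
```

```bash
python3 - <<'E'
from h import *
s=snap('side'); save(s,'s5.png',(60,290,200,380),3.3)
t=snap('top'); save(t,'t5.png',(110,240,150,320),4.5)
q=ctrl.sense(); print(q['tool_pos'],q['wrist_force'],q['gripper_width'],q['time_s'])
E
```

```text
[0.53599882 0.03157998 0.39924435] [ 0.17943295 -0.84213485 -1.48090786] 0.6751013915370632 6.6
```

View pics/s5.png

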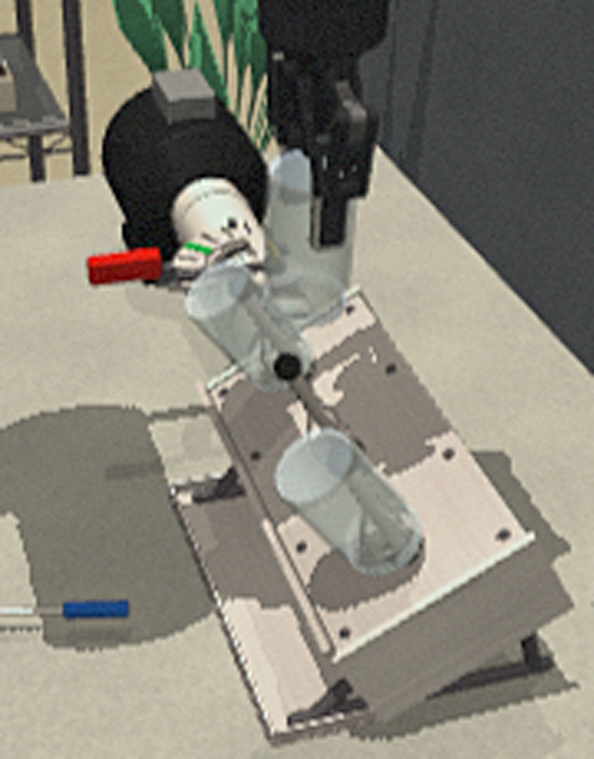

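View pics/t5.png

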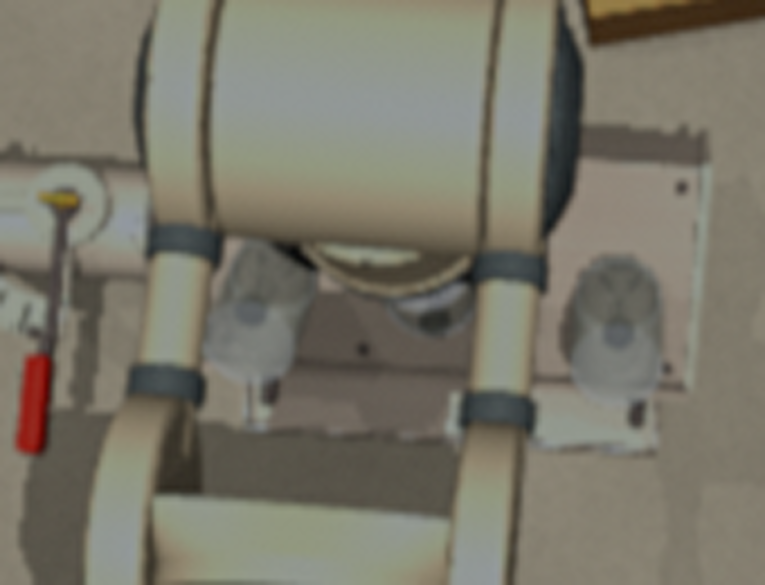

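```bash
python3 - <<'E'
from h import *
s=load('side'); k=10;r0,c0=130,265
im=cv2.resize(s['color'][r0:r0+60,c0:c0+60,::-1],None,fx=k,fy=k,interpolation=cv2.INTER_CUBIC)
im=cv2.convertScaleAbs(im,alpha=1.3)
cv2.imwrite('pics/o5a.png',im)
a=np.linspace(0,6.283,80)
P=np.stack([.5375+.0275*np.cos(a),.0316+.0275*np.sin(a),0*a+.270],-1); p=((proj(s,P)-[c0,r0]+.5)*k).astype(int)
cv2.polylines(im,[p],True,(0,0,255),1)
b=((proj(s,np.array([.5256,.0334,.2206]))-[c0,r0]+.5)*k).astype(int); cv2.circle(im,tuple(b),3,(0,255,0),-1)
cv2.imwrite('pics/o5.png',im)
E
```

```text
(no output)
```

View pics/o5a.png

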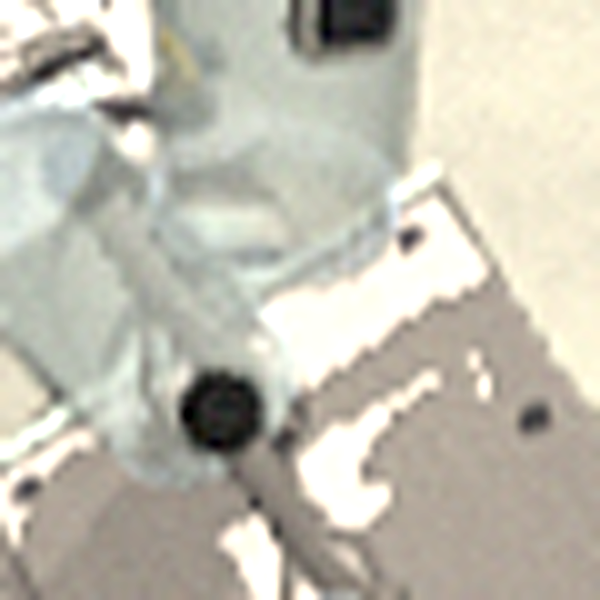

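View pics/o5.png

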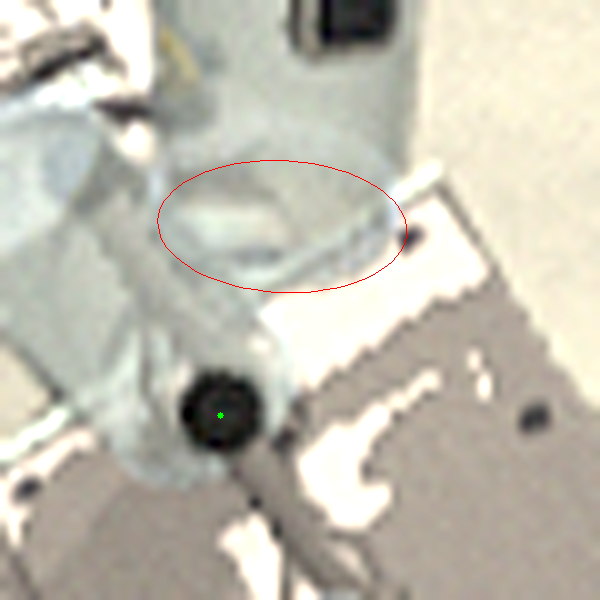

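```bash
python3 - <<'E'
import numpy as np
from scipy.optimize import brentq
tip=np.array([.5206,.2293]);g=.0757  # guess grasp height on jar (tcp-.129 is mouth; grasp 53 below tcp)
def rad(t): return np.interp(t,[0,56,78],[6,6,20.])
for d,o in [(20,12),(40,12),(50,12),(55,12),(60,11),(65,10),(70,9),(75,8),(80,7),(85,6),(90,5),(94,4)]:
    db=d-10
    # rear edge of peg at mouth plane
    f=lambda ph: -o+db*np.tan(ph)+rad(10+db/np.cos(ph))/np.cos(ph)-22.5
    hi=np.radians(30)
    ph=hi if f(hi)<0 else brentq(f,np.radians(-8),hi)
    th=np.radians(30)-ph
    ax=np.array([-np.sin(th),np.cos(th)]); lat=np.array([np.cos(th),np.sin(th)])
    ball=tip-.01*np.array([-.5,.866])
    M=ball-ax*db/1e3+lat*o/1e3
    G=M+ax*g
    print(d,o,'tilt %.1f'%np.degrees(th),'G',G.round(4),'TCP',(G+[0,.129-g]).round(4))
E
```

```text
20 12 tilt 0.0 G [0.5376 0.2863] TCP [0.5376 0.3396]
40 12 tilt 0.0 G [0.5376 0.2663] TCP [0.5376 0.3196]
50 12 tilt 0.0 G [0.5376 0.2563] TCP [0.5376 0.3096]
55 12 tilt 1.9 G [0.5366 0.2517] TCP [0.5366 0.305 ]
60 11 tilt 7.0 G [0.5334 0.2475] TCP [0.5334 0.3008]
65 10 tilt 11.7 G [0.5312 0.2429] TCP [0.5312 0.2962]
70 9 tilt 16.0 G [0.5299 0.2382] TCP [0.5299 0.2915]
75 8 tilt 20.0 G [0.5295 0.2334] TCP [0.5295 0.2867]
80 7 tilt 22.4 G [0.5299 0.2286] TCP [0.5299 0.2819]
85 6 tilt 23.6 G [0.5308 0.2237] TCP [0.5308 0.277 ]
90 5 tilt 24.7 G [0.5319 0.2188] TCP [0.5319 0.2721]
94 4 tilt 25.6 G [0.5328 0.2149] TCP [0.5328 0.2682]
```

Emit:
play_rows(
  moves=[
    {"dx": 0.15, "dy": 0.1, "dz": -2, "twist": 0},
    {"dx": 0, "dy": 0, "dz": -2, "twist": 0},
    {"dx": 0, "dy": 0, "dz": -2, "twist": 0},
    {"dx": 0, "dy": 0, "dz": 0, "twist": 0},
  ],
)

```text
time_s: 7.1
tool_pos: [0.5372, 0.0328, 0.3385]
tool_rot: [[0.039, 0.999, -0.002], [0.999, -0.039, 0.0], [-0.0, -0.002, -1.0]]
wrist_force: [0.4, 0.3, -1.5]
gripper_width: 0.667
```

```bash
python3 - <<'E'
from h import *
s=snap('side'); save(s,'s6.png',(100,200,235,345),6)
q=ctrl.sense(); print(q['tool_pos'],q['wrist_force'],q['gripper_width'],q['time_s'])
E
```

```text
[0.53766266 0.03280968 0.33944993] [ 0.02535404 -0.06013066 -0.40702822] 0.6700647052954828 7.15
```

View pics/s6.png

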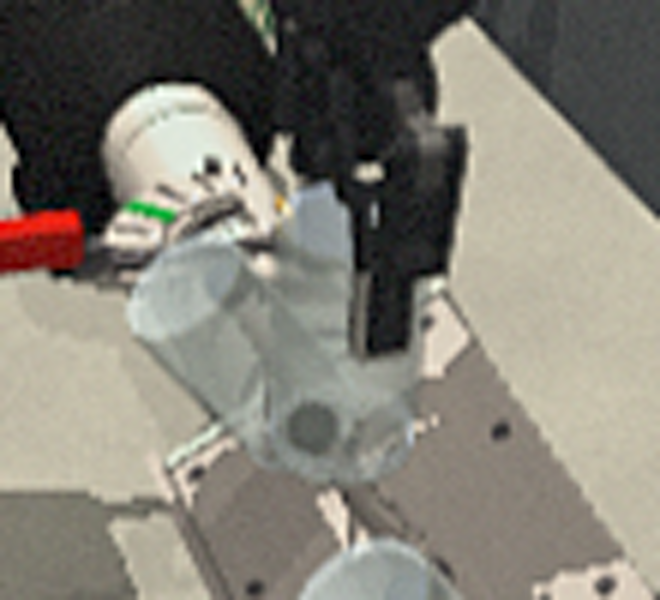

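Emit:
play_rows(
  moves=[
    {"dx": 0, "dy": 0, "dz": -1, "twist": 0},
    {"dx": 0, "dy": 0, "dz": -1, "twist": 0},
    {"dx": 0, "dy": 0, "dz": -1, "twist": 0},
    {"dx": 0, "dy": 0, "dz": 0, "twist": 0},
  ],
)

```text
time_s: 7.65
tool_pos: [0.5371, 0.0331, 0.308]
tool_rot: [[0.039, 0.999, -0.002], [0.999, -0.039, 0.0], [-0.0, -0.002, -1.0]]
wrist_force: [0.5, -0.7, -1.0]
gripper_width: 0.67
```

Emit:
play_rows(
  moves=[
    {"dx": -0.1, "dy": 0, "dz": -0.5, "twist": 0},
    {"dx": -0.3, "dy": 0, "dz": -0.4, "twist": 0},
    {"dx": 0, "dy": 0, "dz": 0, "twist": 0},
  ],
)

```text
time_s: 8.02
tool_pos: [0.5338, 0.033, 0.3001]
tool_rot: [[0.039, 0.999, 0.001], [0.999, -0.039, -0.0], [-0.0, 0.001, -1.0]]
wrist_force: [1.8, -1.0, -0.5]
gripper_width: 0.671
```

```bash
python3 - <<'E'
from h import *
s=snap('side'); save(s,'s7.png',(100,200,235,345),6)
q=ctrl.sense(); print(q['tool_pos'],q['wrist_force'],q['gripper_width'],q['time_s'])
E
```

```text
[0.53384468 0.0330654  0.30011615] [ 3.07724829 -0.61169627 -0.27927287] 0.6709981352186224 8.075
```

View pics/s7.png

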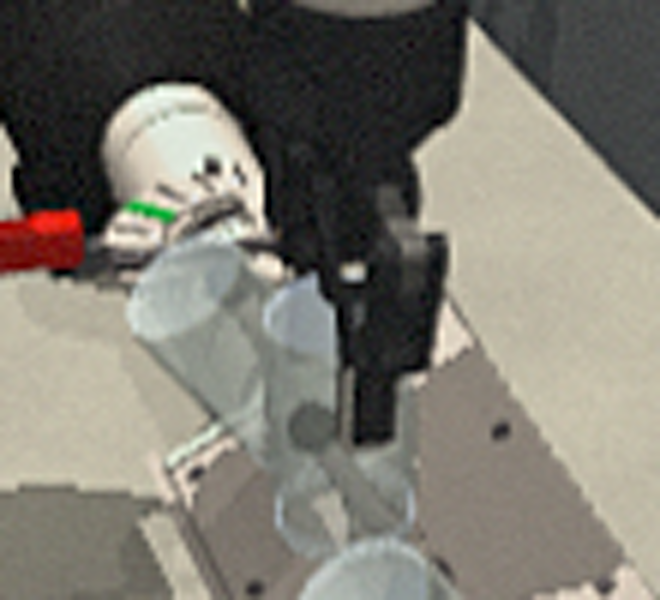

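Emit:
play_rows(
  moves=[
    {"dx": -0.2, "dy": 0, "dz": -0.4, "twist": 0},
    {"dx": -0.1, "dy": 0, "dz": -0.5, "twist": 0},
    {"dx": 0, "dy": 0, "dz": 0, "twist": 0},
  ],
)

```text
time_s: 8.45
tool_pos: [0.5305, 0.0332, 0.2908]
tool_rot: [[0.039, 0.999, 0.0], [0.999, -0.039, 0.0], [0.0, 0.0, -1.0]]
wrist_force: [3.3, 0.2, 0.4]
gripper_width: 0.663
```

```bash
python3 - <<'E'
from h import *
s=snap('side'); save(s,'s8.png',(100,200,235,345),6)
q=ctrl.sense(); print(q['tool_pos'],q['wrist_force'],q['torque'],q['gripper_width'],q['time_s'])
E
```

```text
[0.53062396 0.03318991 0.29091734] [2.07497127 0.4850793  0.49178158] [ 0.03651005 -0.47299029 -0.00191506] 0.6609727571219951 8.5
```

View pics/s8.png

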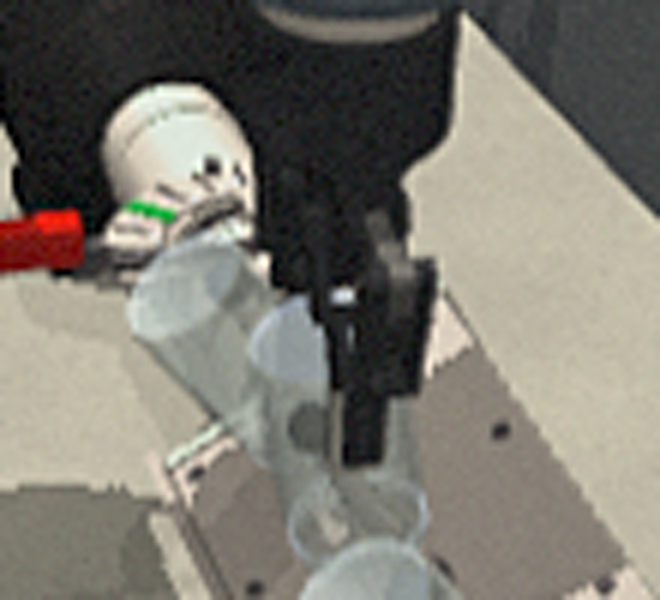

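Emit:
play_rows(
  moves=[
    {"dx": -0.1, "dy": 0, "dz": -0.5, "twist": 0},
    {"dx": 0, "dy": 0, "dz": -0.5, "twist": 0},
    {"dx": 0, "dy": 0, "dz": 0, "twist": 0},
  ],
)

```text
time_s: 8.88
tool_pos: [0.5298, 0.0332, 0.2807]
tool_rot: [[0.039, 0.999, 0.001], [0.999, -0.039, 0.0], [0.0, 0.001, -1.0]]
wrist_force: [6.0, 0.1, -3.1]
gripper_width: 0.664
```

```bash
python3 - <<'E'
from h import *
s=snap('side'); save(s,'s9.png',(100,200,235,345),6)
q=ctrl.sense(); print(q['tool_pos'],q['wrist_force'],q['torque'],q['gripper_width'],q['time_s'])
E
```

```text
[0.52989862 0.03320621 0.28080342] [ 4.59008265  1.4062558  -3.06224739] [ 0.2242893  -1.01658972  0.00289077] 0.6621770606889249 8.925
```

View pics/s9.png

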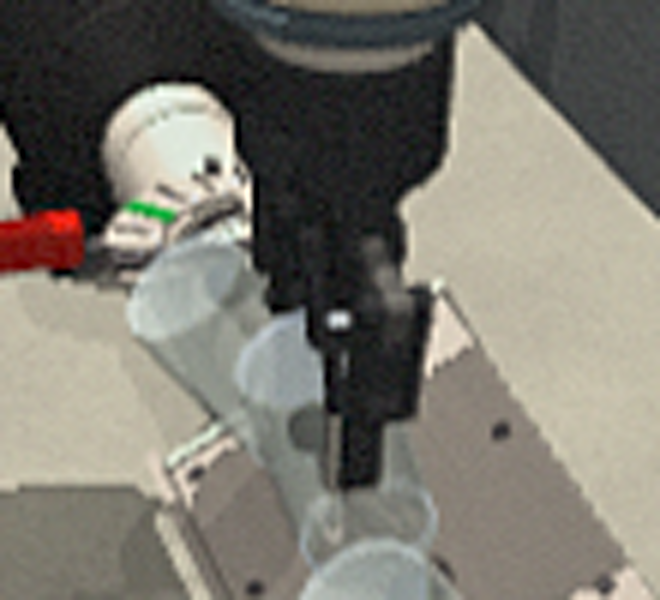

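Emit:
play_rows(
  moves=[
    {"dx": 0.1, "dy": 0, "dz": -0.4, "twist": 0},
    {"dx": 0.1, "dy": 0, "dz": -0.4, "twist": 0},
    {"dx": 0, "dy": 0, "dz": 0, "twist": 0},
  ],
)

```text
time_s: 9.3
tool_pos: [0.5316, 0.0332, 0.2724]
tool_rot: [[0.039, 0.999, -0.0], [0.999, -0.039, 0.0], [0.0, -0.0, -1.0]]
wrist_force: [3.6, 2.5, -1.9]
gripper_width: 0.658
```

```bash
python3 - <<'E'
from h import *
s=snap('side'); save(s,'s10.png',(100,200,235,345),6)
q=ctrl.sense(); print(q['tool_pos'],q['wrist_force'],q['torque'],q['gripper_width'],q['time_s'])
E
```

```text
[0.53154462 0.03315997 0.27252392] [ 3.72035925  1.64797085 -1.50792451] [ 0.33175097 -0.82236504  0.02719003] 0.6585087405555022 9.35
```

View pics/s10.png

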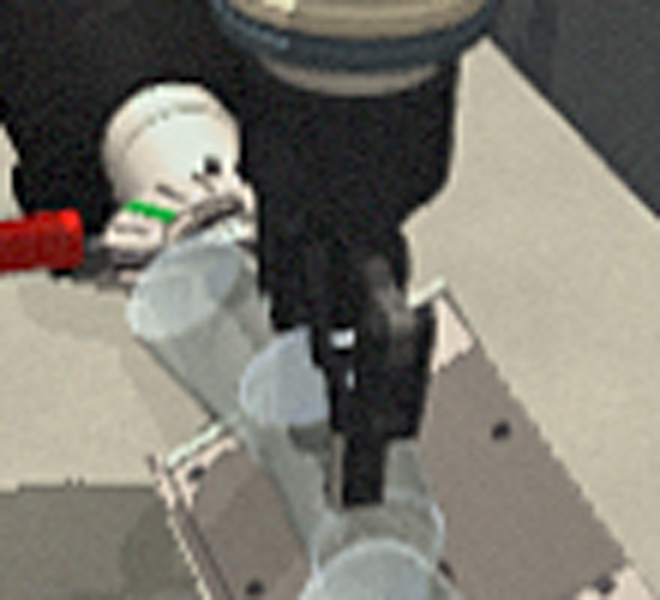

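Emit:
play_rows(
  moves=[
    {"dx": 0.1, "dy": 0, "dz": -0.3, "twist": 0},
    {"dx": 0, "dy": 0, "dz": 0, "twist": 0},
  ],
)

```text
time_s: 9.6
tool_pos: [0.5326, 0.0331, 0.2697]
tool_rot: [[0.039, 0.999, 0.0], [0.999, -0.039, 0.0], [0.0, 0.0, -1.0]]
wrist_force: [4.9, 2.0, -0.7]
gripper_width: 0.655
```

Emit:
play_rows(
  moves=[
    {"dx": 0.1, "dy": 0, "dz": -0.2, "twist": 0},
    {"dx": 0, "dy": 0, "dz": 0, "twist": 0},
  ],
)

```text
time_s: 9.85
tool_pos: [0.5336, 0.0331, 0.2677]
tool_rot: [[0.039, 0.999, 0.0], [0.999, -0.039, 0.0], [0.0, 0.0, -1.0]]
wrist_force: [4.6, 1.3, -1.8]
gripper_width: 0.657
```

```bash
python3 - <<'E'
from h import *
s=snap('side'); save(s,'s11.png',(100,200,235,345),6)
q=ctrl.sense(); print(q['tool_pos'],q['wrist_force'],q['torque'],q['gripper_width'],q['time_s'])
E
```

```text
[0.53356916 0.03311348 0.26774129] [ 4.64670195  1.26786568 -1.779646  ] [ 0.2227227  -0.91361482 -0.01601395] 0.6589164980468255 9.9
```

View pics/s11.png

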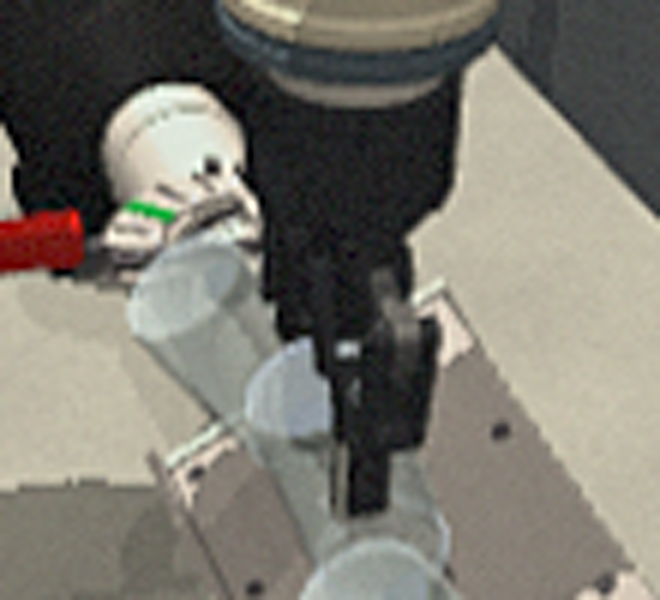

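Emit:
play_rows(
  moves=[
    {"dx": 0.1, "dy": 0, "dz": -0.2, "twist": 0},
    {"dx": 0, "dy": 0, "dz": 0, "twist": 0},
  ],
)

```text
time_s: 10.15
tool_pos: [0.5346, 0.0331, 0.2657]
tool_rot: [[0.039, 0.999, 0.0], [0.999, -0.039, -0.0], [-0.0, 0.0, -1.0]]
wrist_force: [3.4, 1.4, -1.3]
gripper_width: 0.66
```

Emit:
play_rows(
  moves=[
    {"dx": 0.1, "dy": 0, "dz": -0.2, "twist": 0},
    {"dx": 0, "dy": 0, "dz": 0, "twist": 0},
  ],
)

```text
time_s: 10.4
tool_pos: [0.5357, 0.0331, 0.2637]
tool_rot: [[0.039, 0.999, 0.0], [0.999, -0.039, -0.0], [-0.0, 0.0, -1.0]]
wrist_force: [4.9, 0.5, -2.1]
gripper_width: 0.659
```

Emit:
play_rows(
  moves=[
    {"dx": 0, "dy": 0, "dz": 0, "twist": 0},
    {"dx": 0, "dy": 0, "dz": 0, "twist": 0},
    {"dx": 0, "dy": 0, "dz": 0, "twist": 0},
    {"dx": 0, "dy": 0, "dz": 0, "twist": 0},
  ],
  jaw=1,
)

```text
time_s: 10.9
tool_pos: [0.5354, 0.0331, 0.2639]
tool_rot: [[0.039, 0.999, -0.0], [0.999, -0.039, -0.0], [-0.0, -0.0, -1.0]]
wrist_force: [-0.6, 0.4, 0.2]
gripper_width: 0.996
```

```bash
python3 - <<'E'
from h import *
s=snap('side'); save(s,'s12.png',(100,200,235,345),6)
q=ctrl.sense(); print(q['tool_pos'],q['wrist_force'],q['torque'],q['gripper_width'],q['time_s'])
E
```

```text
[0.53541236 0.03314377 0.26388273] [-0.3003726   1.25632391  0.14198696] [-0.03735781 -0.0034807  -0.03761621] 0.9986127071944285 10.95
```

View pics/s12.png

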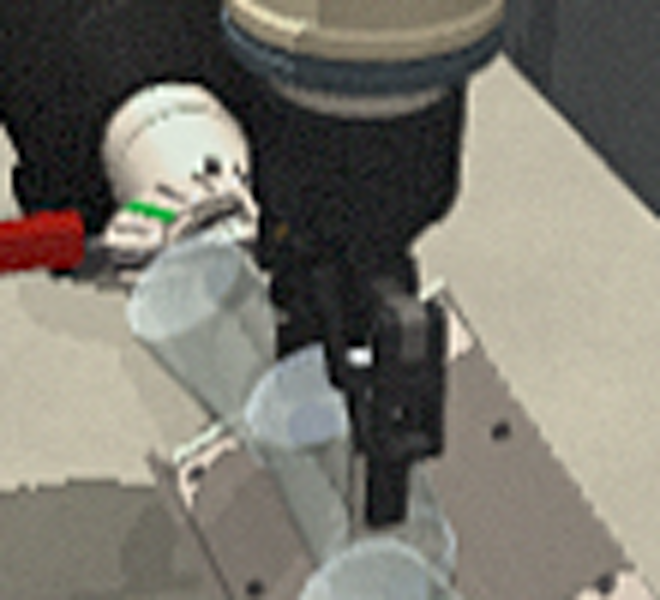

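Emit:
play_rows(
  moves=[
    {"dx": 0, "dy": 0, "dz": 1, "twist": 0},
    {"dx": 0, "dy": 0, "dz": 3, "twist": 0},
    {"dx": 0, "dy": 0, "dz": 5, "twist": 0},
    {"dx": 0, "dy": 0, "dz": 5, "twist": 0},
    {"dx": -3, "dy": 3, "dz": 2, "twist": 0},
  ],
)

```text
time_s: 11.58
tool_pos: [0.5068, 0.0624, 0.4273]
tool_rot: [[0.041, 0.999, 0.005], [0.999, -0.041, -0.0], [-0.0, 0.005, -1.0]]
wrist_force: [-0.9, 0.5, -1.2]
gripper_width: 1.004
```

Emit:
play_rows(
  moves=[
    {"dx": -2.5, "dy": 5, "dz": 0, "twist": 0},
    {"dx": -1, "dy": 5.5, "dz": 0, "twist": 0},
    {"dx": 0, "dy": 5.5, "dz": 0, "twist": 0},
    {"dx": 0, "dy": 4, "dz": 0, "twist": 0},
    {"dx": 0, "dy": 2, "dz": 0, "twist": 0},
  ],
  jaw=0.6,
)

```text
time_s: 12.2
tool_pos: [0.4701, 0.2848, 0.4244]
tool_rot: [[0.037, 0.999, 0.0], [0.999, -0.037, 0.0], [0.0, 0.0, -1.0]]
wrist_force: [0.1, -0.2, -0.3]
gripper_width: 0.599
```

```bash
python3 - <<'E'
from h import *
s=snap('side'); save(s,'s13.png',(100,220,235,355),5.5)
t=snap('top'); save(t,'t13.png',(110,240,110,320),3.7)
q=ctrl.sense(); print(q['tool_pos'],q['wrist_force'],q['gripper_width'],q['time_s'])
E
```

```text
[0.47034394 0.28429952 0.42407941] [ 0.10380703 -0.11435679 -0.26873049] 0.5999890929946105 12.3
```

View pics/s13.png

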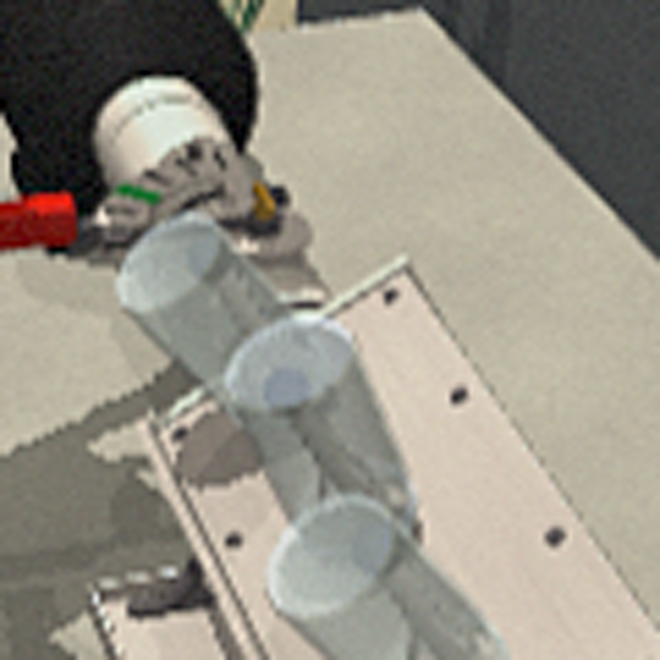

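View pics/t13.png

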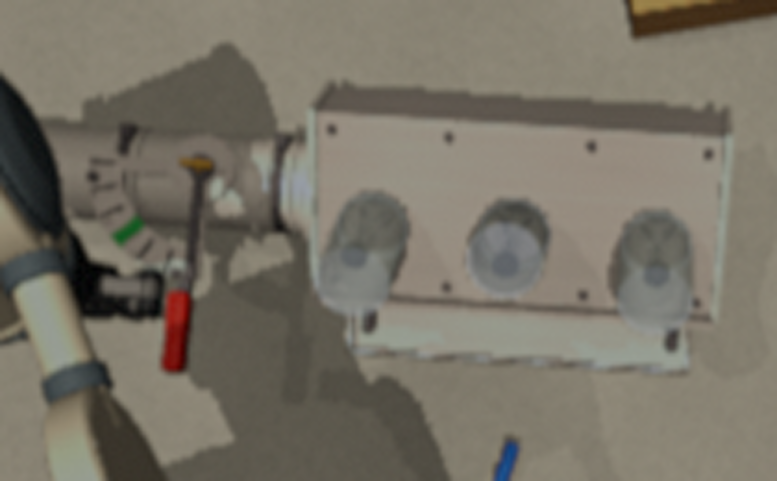

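```bash
python3 - <<'E'
from h import *
np.set_printoptions(precision=4,suppress=True)
t=load('top');s=load('side')
B,e=tri(t,(246.7,179.4),s,(287.7,165.4));print(B,e,'tip-B',np.array([.5206,.0333,.2293])-B)
def ov(im,n,r0,c0,h,w,k,x,z,th):
    i=cv2.convertScaleAbs(cv2.resize(im['color'][r0:r0+h,c0:c0+w,::-1],None,fx=k,fy=k,interpolation=cv2.INTER_CUBIC),alpha=1.4)
    j=i.copy()
    a=np.linspace(0,6.283,60); X=np.array([.9993,-.037,0]);Y=np.array([.037,.9993,0]);Z=np.array([0,0,1.])
    ax=-np.sin(th)*X+np.cos(th)*Z; lat=np.cos(th)*X+np.sin(th)*Z
    tip=np.array([.5206,.0333,.2293])
    M=tip-ax*z+lat*x
    for zz,r,c in((.1,.029,(0,0,255)),(.013,.029,(255,0,0)),(0,.026,(0,255,0))):
        P=M+ax*zz+r*(np.cos(a)[:,None]*lat+np.sin(a)[:,None]*Y)
        cv2.polylines(j,[((proj(im,P)-[c0,r0]+.5)*k).astype(int)],True,c,1)
    return np.hstack([i,j])
for th,z,x,nm in((24,.095,.006,'a'),(24,.085,.006,'b')):
    A=ov(s,'',145,265,60,60,6,x,z,np.radians(th));Bm=ov(t,'',155,225,40,60,6,x,z,np.radians(th))
    cv2.imwrite(f'pics/f{nm}.png',np.vstack([A,Bm]))
E
```

```text
[0.5263 0.0311 0.2372] 0.0010256588176812216 tip-B [-0.0057  0.0022 -0.0079]
```

View pics/fa.png

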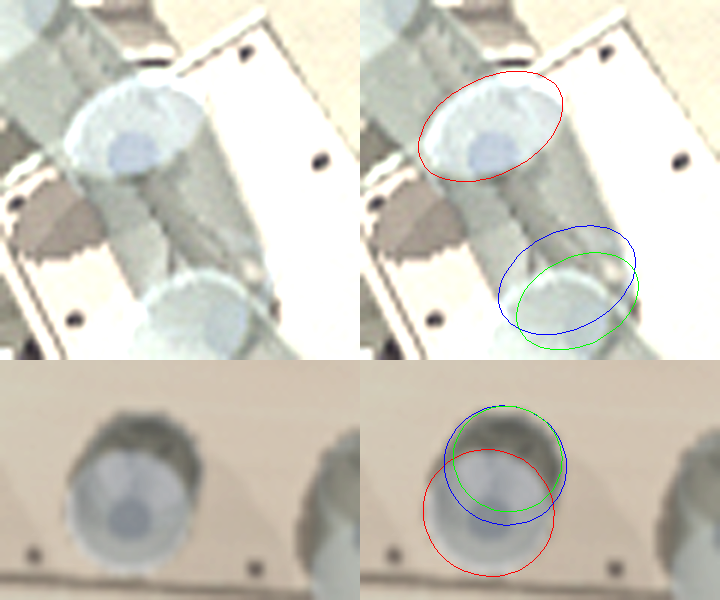

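View pics/fb.png

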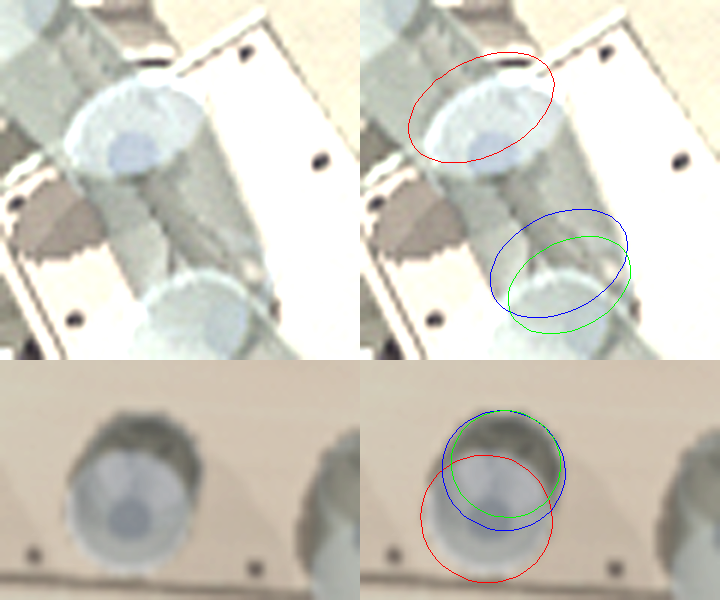

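Emit:
play_rows(
  moves=[
    {"dx": 0, "dy": -0.3, "dz": -5, "twist": 0},
    {"dx": 0, "dy": 0, "dz": -5, "twist": 0},
    {"dx": 0, "dy": 0, "dz": -4.5, "twist": 0},
    {"dx": 0, "dy": 0, "dz": -1.5, "twist": 0},
    {"dx": 0, "dy": 0, "dz": 0, "twist": 0},
  ],
)

```text
time_s: 12.92
tool_pos: [0.4708, 0.2795, 0.2642]
tool_rot: [[0.039, 0.999, -0.0], [0.999, -0.039, -0.0], [-0.0, -0.0, -1.0]]
wrist_force: [0.4, -1.0, 0.8]
gripper_width: 0.601
```

```bash
python3 - <<'E'
from h import *
s=snap('side'); save(s,'s14.png',(60,180,180,330),5)
t=snap('top'); save(t,'t14.png',(110,240,110,240),4.5)
q=ctrl.sense(); print(q['tool_pos'],q['wrist_force'],q['gripper_width'],q['time_s'])
E
```

```text
[0.47136016 0.28011658 0.26557733] [ 0.11690325 -0.57837913 -0.00984081] 0.6030932321025171 13.025
```

View pics/s14.png

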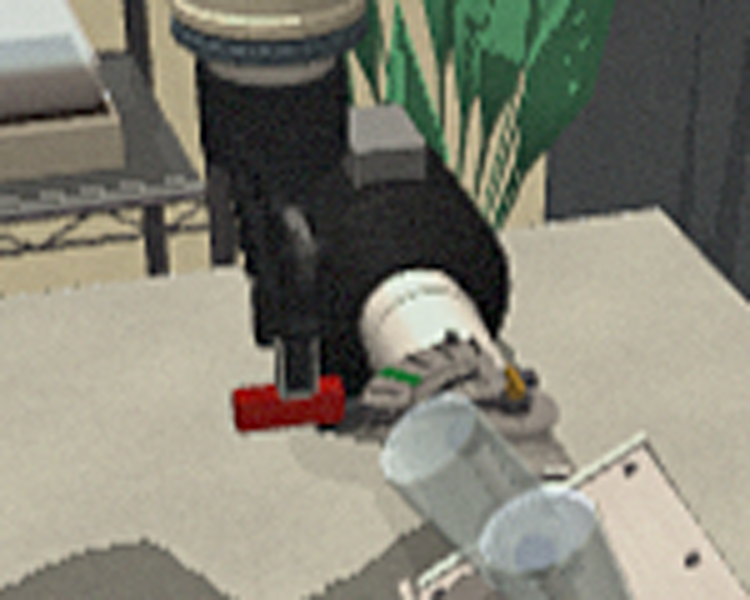

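View pics/t14.png

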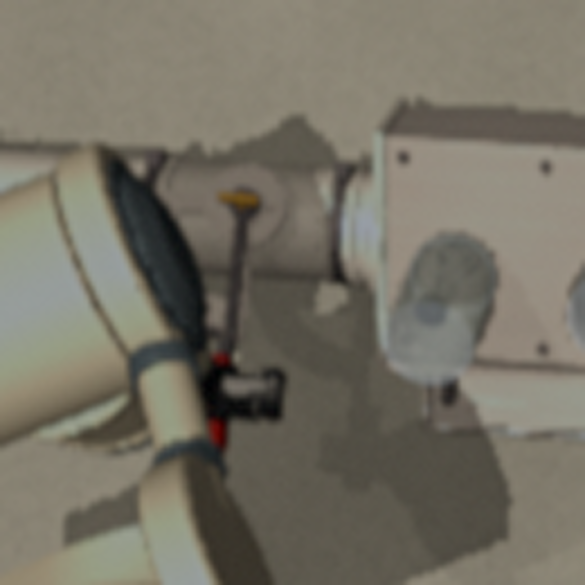

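Emit:
play_rows(
  moves=[
    {"dx": 0, "dy": 0, "dz": -2, "twist": 0},
    {"dx": 0, "dy": 0, "dz": -1.3, "twist": 0},
    {"dx": 0, "dy": 0, "dz": 0, "twist": 0},
  ],
)

```text
time_s: 13.4
tool_pos: [0.4705, 0.2801, 0.2309]
tool_rot: [[0.039, 0.999, -0.0], [0.999, -0.039, -0.0], [-0.0, -0.0, -1.0]]
wrist_force: [0.7, 0.4, -0.6]
gripper_width: 0.601
```

Emit:
play_rows(
  moves=[
    {"dx": 0, "dy": 0, "dz": 0, "twist": 0},
    {"dx": 0, "dy": 0, "dz": 0, "twist": 0},
    {"dx": 0, "dy": 0, "dz": 0, "twist": 0},
    {"dx": 0, "dy": 0, "dz": 0, "twist": 0},
  ],
  jaw=0.1,
  newtons=20,
)

```text
time_s: 13.9
tool_pos: [0.4708, 0.2803, 0.2316]
tool_rot: [[0.039, 0.999, 0.001], [0.999, -0.039, 0.001], [0.001, 0.001, -1.0]]
wrist_force: [-1.2, 0.7, 5.9]
gripper_width: 0.182
```

```bash
python3 - <<'E'
import numpy as np
p=np.array([.6017,.2755]);a=.037+np.linspace(0,.785,11)
P=p+.131*np.stack([-np.cos(a),np.sin(a)],-1);print((P*100).round(2)[[0,-1]]);print((np.diff(P,axis=0)*100).round(2))
E
```

```text
[[47.08 28.03]
 [51.25 37.15]]
[[0.08 1.03]
 [0.16 1.02]
 [0.24 1.  ]
 [0.32 0.98]
 [0.39 0.95]
 [0.46 0.92]
 [0.53 0.88]
 [0.6  0.83]
 [0.67 0.78]
 [0.73 0.73]]
```

Emit:
play_rows(
  moves=[
    {"dx": 0.08, "dy": 1.03, "dz": 0, "twist": -0.0785},
    {"dx": 0.16, "dy": 1.02, "dz": 0, "twist": -0.0785},
    {"dx": 0.24, "dy": 1.0, "dz": 0, "twist": -0.0785},
    {"dx": 0.32, "dy": 0.98, "dz": 0, "twist": -0.0785},
    {"dx": 0.39, "dy": 0.95, "dz": 0, "twist": -0.0785},
  ],
)

```text
time_s: 14.52
tool_pos: [0.4825, 0.3306, 0.2316]
tool_rot: [[0.42, 0.908, 0.001], [0.908, -0.42, 0.001], [0.001, 0.0, -1.0]]
wrist_force: [-1.3, 1.4, 6.2]
gripper_width: 0.179
```

Emit:
play_rows(
  moves=[
    {"dx": 0.46, "dy": 0.92, "dz": 0, "twist": -0.0785},
    {"dx": 0.53, "dy": 0.88, "dz": 0, "twist": -0.0785},
    {"dx": 0.6, "dy": 0.83, "dz": 0, "twist": -0.0785},
    {"dx": 0.67, "dy": 0.78, "dz": 0, "twist": -0.0785},
    {"dx": 0.73, "dy": 0.73, "dz": 0, "twist": -0.0785},
  ],
)

```text
time_s: 15.15
tool_pos: [0.5123, 0.3723, 0.2316]
tool_rot: [[0.735, 0.678, 0.0], [0.678, -0.735, 0.001], [0.001, -0.001, -1.0]]
wrist_force: [-3.5, 3.5, 5.5]
gripper_width: 0.186
```

Emit:
play_rows(
  moves=[
    {"dx": 0, "dy": 0, "dz": 0, "twist": 0},
    {"dx": 0, "dy": 0, "dz": 0, "twist": 0},
  ],
)

```text
time_s: 15.4
tool_pos: [0.5125, 0.3725, 0.2316]
tool_rot: [[0.733, 0.68, 0.001], [0.68, -0.733, 0.002], [0.002, -0.001, -1.0]]
wrist_force: [-1.6, 8.7, 4.0]
gripper_width: 0.181
```

```bash
python3 - <<'E'
from h import *
s=snap('side'); save(s,'s15.png',(60,180,180,330),5)
t=snap('top'); save(t,'t15.png',(110,240,110,240),4.5)
q=ctrl.sense(); print(q['tool_pos'],q['wrist_force'],q['gripper_width'],q['time_s'])
E
```

```text
[0.51245684 0.37243928 0.23162934] [-1.35131656  8.64769374  3.25459459] 0.18322673100017686 15.5
```

View pics/t15.png

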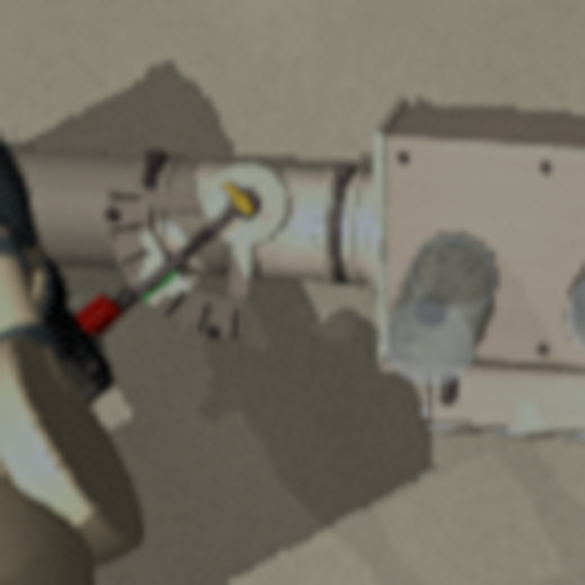

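View pics/s15.png

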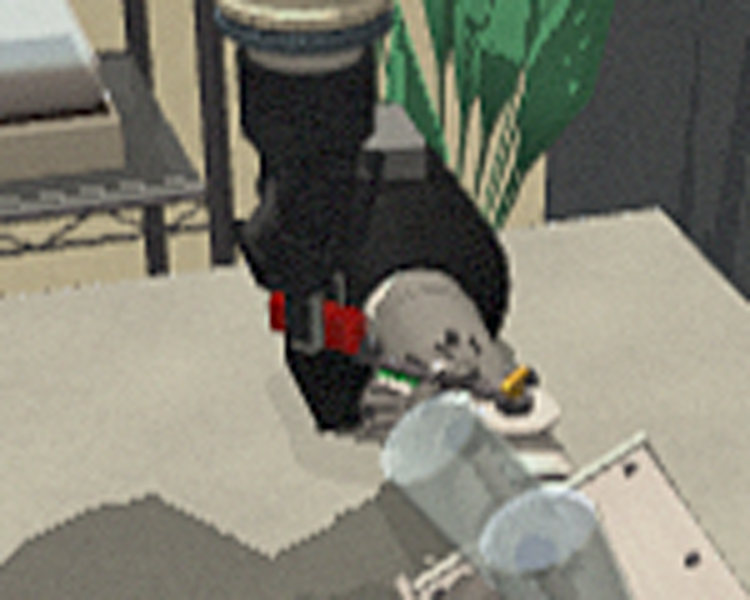

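Emit:
play_rows(
  moves=[
    {"dx": 0, "dy": 0, "dz": 0, "twist": 0},
    {"dx": 0, "dy": 0, "dz": 0, "twist": 0},
    {"dx": 0, "dy": 0, "dz": 0, "twist": 0},
    {"dx": 0, "dy": 0, "dz": 0, "twist": 0},
  ],
  jaw=0.6,
)

```text
time_s: 16.0
tool_pos: [0.5123, 0.3712, 0.2309]
tool_rot: [[0.734, 0.679, -0.0], [0.679, -0.734, -0.0], [-0.0, 0.0, -1.0]]
wrist_force: [0.6, 0.7, 0.7]
gripper_width: 0.599
```

Emit:
play_rows(
  moves=[
    {"dx": 0, "dy": 0, "dz": 2, "twist": 0},
    {"dx": 0, "dy": 0, "dz": 5, "twist": 0},
    {"dx": 0, "dy": 0, "dz": 5, "twist": 0},
    {"dx": -4, "dy": 3, "dz": 2, "twist": 0},
    {"dx": -5, "dy": 2, "dz": 0, "twist": 0},
  ],
)

```text
time_s: 16.62
tool_pos: [0.4222, 0.4223, 0.3727]
tool_rot: [[0.735, 0.679, 0.003], [0.679, -0.735, 0.002], [0.004, 0.0, -1.0]]
wrist_force: [-1.0, 0.8, -0.4]
gripper_width: 0.602
```

Emit:
play_rows(
  moves=[
    {"dx": -5, "dy": 2, "dz": 0, "twist": 0},
    {"dx": -5, "dy": 2, "dz": 0, "twist": 0},
    {"dx": -4, "dy": 2, "dz": 0, "twist": 0},
    {"dx": -2, "dy": 1, "dz": 0, "twist": 0},
    {"dx": 0, "dy": 0, "dz": 0, "twist": 0},
  ],
)

```text
time_s: 17.25
tool_pos: [0.2611, 0.4918, 0.371]
tool_rot: [[0.732, 0.681, -0.0], [0.681, -0.732, 0.0], [0.0, -0.0, -1.0]]
wrist_force: [0.7, 0.2, -0.1]
gripper_width: 0.603
```

```bash
python3 - <<'E'
from h import *
s=snap('side'); save(s,'s16.png',(60,200,200,340),5)
t=snap('top'); save(t,'t16.png',(110,240,110,320),3.7)
q=ctrl.sense(); print(q['tool_pos'],q['wrist_force'],q['gripper_width'],q['time_s'])
R=t['color'].astype(int); m=(R[...,0]>90)&(R[...,1]<50)&(R[...,2]<50)
vv,uu=np.nonzero(m);q=np.array([onz(t,a,b,.183) for a,b in zip(uu,vv)]);k=(q[:,1]>.3)&(q[:,0]>.4)&(q[:,1]<.45);q=q[k];print(len(q),q.mean(0));w,V=np.linalg.eigh(np.cov(q[:,:2].T));print(V[:,1])
for p in((.6017,.2755),(.6015,.278)):
    d=q.mean(0)[:2]-p;print(np.hypot(*d),np.degrees(np.arctan2(d[1],-d[0]))-2.2)
E
```

```text
[0.26263297 0.49116353 0.37088777] [ 0.87357613 -0.29091212  0.67949141] 0.5989261913217891 17.35
106 [0.51167289 0.36825064 0.183     ]
[-0.68465873  0.72886379]
0.12925773338341467 43.653688375576884
0.12733454989361484 42.93475540455748
```

View pics/t16.png

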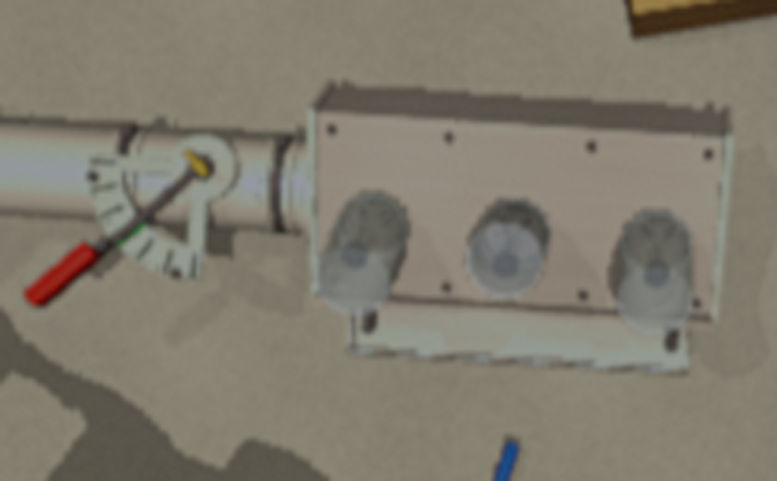

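View pics/s16.png

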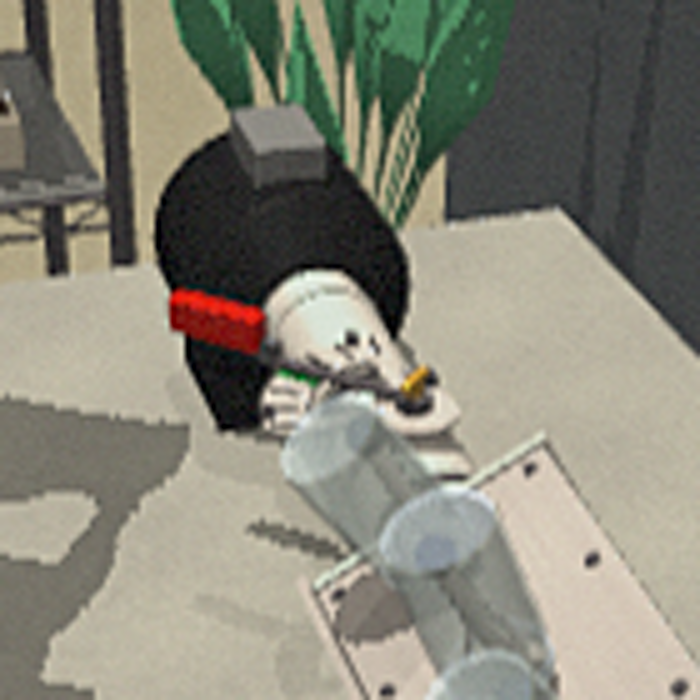

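```bash
python3 - <<'E'
from h import *
t=load('top'); k=11;r0,c0=145,112
base=cv2.convertScaleAbs(cv2.resize(t['color'][r0:r0+52,c0:c0+65,::-1],None,fx=k,fy=k,interpolation=cv2.INTER_CUBIC),alpha=1.5)
p=np.array([.6017,.2758]); yaw=.038
for th,c in((41,(255,0,0)),(45,(0,255,0)),(49,(255,255,0))):
    a=np.radians(th)+yaw; d=np.array([-np.cos(a),np.sin(a)]); n=np.array([d[1],-d[0]])
    Q=[np.r_[p+d*r+n*w,.183] for r,w in((.1,.008),(.162,.008),(.162,-.008),(.1,-.008))]
    cv2.polylines(base,[((proj(t,np.array(Q))-[c0,r0]+.5)*k).astype(int)],True,c,1)
    Q=[np.r_[p+d*r,.15] for r in(.06,.09)]
    cv2.polylines(base,[((proj(t,np.array(Q))-[c0,r0]+.5)*k).astype(int)],False,c,1)
cv2.imwrite('pics/o16.png',base)
E
```

```text
(no output)
```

View pics/o16.png

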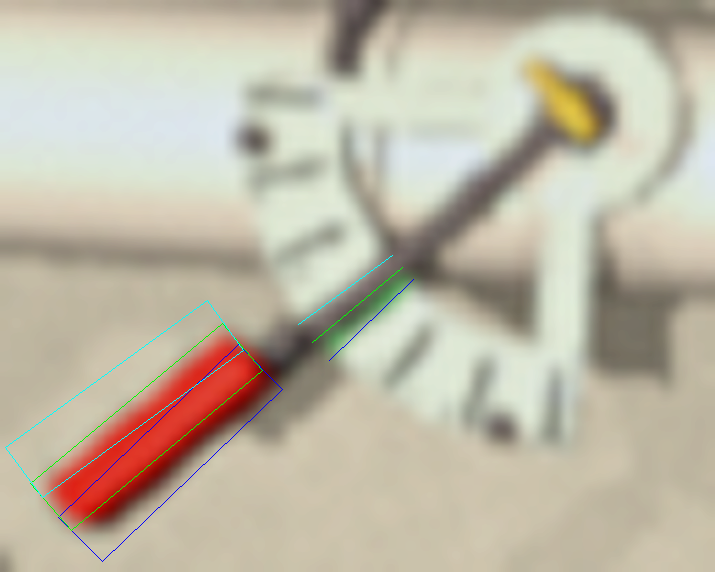

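```bash
python3 -c "
from rig import ctrl
print(ctrl.job_done(), ctrl.sense()['time_s'])"
```

```text
the job is handed in; nothing more can be done
the job is handed in; nothing more can be done
```

The rinsed jar is hanging on the middle peg and the damper lever is at the green mark. I handed the job in at about 17 s; no verdict is reported.

- **Jar:** I gripped it at 20 N, lowered it over the peg and let the peg tilt it in the grip. Wrist force stayed near 6 N or less, and then I released it. In both camera views a model with the peg tip at about z = 95 mm matched the jar. The tip is roughly 10 mm from the jar's bottom centre, inside the 30 mm limit. It hangs at about 24°, steeper than the neighbouring jars, and looked the same in a second view about 5 s later.
- **Damper:** I gripped the red sleeve, swung it 45° about the pivot, let go and backed off. The gripper position put it at about 45°, and the image measurements ranged from 43 to 44.6°. They disagree by 1 to 2°, within the 4° tolerance.
- **Other jars:** The two drying jars looked unmoved in the last views. I did not check the closed jar again after lifting the rinsed one; it was undisturbed then. At hand-in the arm was clear of everything.

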